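# Roll a roller blank past the pawl of a cross-drilling jig

### The arm

A 6-joint arm with a two-finger parallel gripper is mounted at the origin on a cart in front of the work surface, level with it; the furniture and walls round the work are solid. World frame = base frame: x ahead of the robot, y to its left, z up, the work surface at z = 0. Lengths are in m, angles in degrees, forces in N, time in s.
With the tool pointing down it reaches from about 0.35 to 0.725 m from the base axis. Payload 4.3 kg.
Tool frame: the origin (TCP) lies at the very end of the fingers, on their centre line; the grasp point (between the pads) lies 19 mm behind it (robot.tcp_to_grasp is the distance from the TCP to the grasp point, in m); z points along the fingers, y is the line along which they close (so a half turn about z gives the same grasp; the last joint's range is limited). The gripper opens to 85 mm and grips with 20 to 120 N. Pads are 22 mm wide; open, the fingers measure 114 mm over their backs; the gripper's body (76 mm by 85 mm) begins 54 mm behind the grasp point. The pads swing forward as they close: fully open they stand 13 mm farther back than shut.
Start: joints at [-83.669, 21.618, 4.641, 73.018, 0, 83.68], TCP at [0.126, -0.561, 0.231] pointing down, gripper open.
Joint ranges: [-156.06, 156.06], [-48.1, 94.91], [-58.44, 69.94], [-101.28, 121.22], [-78.64, 73.56], [-180, 180]. Speed limits (degrees/s): [147.25, 147.25, 180, 180, 180, 180].

### API

Orientations are given as [roll, pitch, yaw] about the fixed x, y, z axes, in that order (R = Rz(yaw) Ry(pitch) Rx(roll)).
In Python, from bench import telemetry, vision, job, robot gives the robot as it stands.
- The arm moves only by the tool play_rows, never from a script. Its argument "moves" is a list of rows, each an object with "slide": the shift along the tool's x, y, z in mm, a list of three; "turn": the turn, a rotation vector about the tool's x, y, z in degrees, a list of three; "claw": the closure, from 0 (fully open) to 1 (shut). A call has exactly 10 rows; each row shifts and turns the commanded pose from where the row before left it, along the tool's axes as they then stand; what a row does not reach is not made up. A row lasts 1/12 s, in which the tool goes at most 41.7 mm and 7.16 degrees, less where a joint would pass 70% of its speed; a pose out of reach is approached as far as the arm can. A call is refused whole if a number of a shift passes 41.7 or a number of a turn 7.16, either way. A call with a gripper value outside its range is refused whole. The fingers move at their own pace and stop on an object; "force" is the grip in N (left out, the last holds). Time passes only in rows, so rows that do not move let the fingers close, or fill a call up. It gives the time, the measured TCP pose, the force, the opening and the grip force at its end, in the units of the state.
- telemetry.read_state(): the state, without advancing time (a new reading comes with each control period).
- vision.snapshot(name): name is "scene" or "top"; returns a dict with "frame" (384x512x3 uint8, red, green, blue), "fx", "fy", "cx", "cy" (pixels), "world_to_cam" (4x4, takes a point from world to camera coordinates). Camera axes: x right, y up, looking along -z (the intrinsics and any distortion apply to the point x, -y, -z); pixel columns grow to the right and rows downward; lengths in m; the calibration is good to about 2 mm. A picture is of the moment at which its call begins. There is no depth.
- job.sign_off(): hands the job in; it is judged then, once.
The state is a dict: "clock": time; "joint_pos": joint angles; "dq": joint speeds; "joint_efforts": joint torques, N m; "position": TCP position; "ee_rot": TCP orientation; "wrist_force": force on the tool from outside, world axes, zero at the start; "moment": the same for the moment, N m; "width": finger opening in m; "grip_force": force on a finger pad.
Only numpy, scipy, OpenCV 4.12 (cv2) and the standard library are available. Lean on these libraries where they do the work, as an engineer would, in place of code of your own. Each camera call takes 0.05 s, during which the arm holds its last target. There are 200 camera calls.

### The job

Load the cross-drilling jig: take the wooden pusher and with it roll the steel roller up the track and under the sprung pawl, until the pawl has dropped behind it and the roller stays under the drill bush when you draw the pusher back. Push gently, always with less than 15 N on the roller, and let nothing of the robot itself touch the roller. Then lay the pusher down flat on a bench top, right side up and clear of the jig.

Things in the scene. Friction and masses are not known exactly. Their poses are not given: they have to be found in the camera images.
- jig: Drilling jig, fixed. Aluminium base 250 mm long (x), 108 mm wide (y). Origin on the bench under the base's centre, z up, x along the track from its open entry to the drill head. The track floor rises toward +x by 0.05 rad; at the origin it is 20 mm above the bench. Low guides (6 mm above the floor, inner faces at y = +-34 mm) lead the roller; the head's side walls stand at y = +-43 to 52 mm.
- track_entry (a point): Point on the jig's middle line at x = -97 mm, at track floor height (15 mm above the bench), between two entry dowels at y = +-24 mm. The dowels stand 4 mm above the floor and keep the roller from running out; the pusher must pass above them.
- head_zone (a point): Fixed point of the jig, on the track floor at x = 40 mm. The drill head was clamped on by hand and is NOT measured: the tips of its pawl hang anywhere up to 12 mm before or beyond this point; they must be felt for. The head reaches from 50 mm before the tips to 50 mm beyond and 65 mm above the floor. Over the track the pawl's cross shaft (42 mm before the tips) leaves 37 mm of height, the bush 38 mm.
- pawl_zone (a point): Fixed point of the jig, 12 mm above the floor at x = 40 mm. The pawl is two 6 mm rods, 27 mm to either side of the middle line, on a sprung cross shaft; they slope forward and down to tips 9 mm above the floor. From 28 mm before the tips the roller lifts them, at 1 to 6 N. If let go half-way it is nipped there. They drop when its centre is 15 mm beyond the tips; it then runs back 2 or 3 mm to rest on them.
- buffer_zone (a point): Fixed point of the jig, on the floor at x = 67 mm: the middle of where the buffer can be (it goes with the head, so +-12 mm, not measured). Rubber-faced buffer, 27 mm beyond the pawl's tips, met by the roller just as the pawl drops. After the pawl the force falls to nothing, then rises by 4 N for each mm (up to 8 mm travel): at 8 to 10 N there the pawl is surely down.
- roller_center (a point): Centre of the roller in the track: plain ground steel cylinder, diameter 24 mm, 64 mm long, 0.14 to 0.26 kg, lying across the track (axis along the jig's y). At the start it rests on the entry dowels, centre at x = -85 mm of the jig, 12 mm above the floor. It rolls freely and runs back down the slope when nothing holds it. (A drilled one, stood on end, is not part of the job.)
- pusher_grip (a point): Wooden pusher lying flat on the left-hand bench, 0.07 kg. Stem 20 mm wide (y), 26 mm high, x from -73 to +65 mm; this point is half-way up (13 mm above the underside), where it is gripped across the 20 mm. x points to the head, z up. Head plate: 36 mm wide, 26 mm high, its square end face 75 mm ahead of this point; it passes between the pawl's rods with 6 mm to spare on either side.
Things that resemble listed ones, but are neither listed nor needed, are in the scene too. Leave any blue or orange look-alike of the part that bears roller_center alone.

How it is judged (in metres and radians):
On the way, in this order (a step that is already met when the one before it is completed fails the run):
1. the pusher is against the roller, which is still at the lower part of the track (contact force between pusher and roller above 0.02 N and x of roller_center in the frame of jig below 0 m), for 0.04 s.
2. the roller is under the bush and the pawl is down behind it (x of roller_center in the frame of jig above 0.036 m and angle between pawl_c0's own z axis and vertical above 2.064 rad), for 0.3 s.
At the end, for the whole second after the job is handed in: The roller lies at rest behind the pawl (its centre more than 36 mm beyond the jig's origin along the track, the pawl down to within 0.08 rad), and the pusher lies still on a bench top, flat and right side up (within 0.12 rad), not touching the jig (all of step 2 and height (world z) of pusher_grip between 0.005 and 0.024 m and angle between pusher_grip's own z axis and vertical below 0.12 rad and contact force between pusher and jig below 0.05 N and linear speed of each of pusher, roller below 0.02 m/s).
It fails at once if the pusher presses the roller with 15 N or more (contact force between pusher and roller above 15 N).
It fails at once if the robot itself touches the roller (contact force between any of the fingers, the arm and roller above 0.5 N).
It also fails if it takes over 61 s, if anything falls off the work surface, if the arm or the gripper's body presses on something with over 40 N, if the wrist force passes 120 N, or if a joint passes its speed limit or range.

## Working session

There is one attempt and no reset: what is moved stays moved. The work goes in short steps, Python scripts to look and compute and a tool call to move; the robot and the scene stay as the last step left them, time stands still between calls to the robot, and variables do not carry over. Pictures are saved under pics/ and viewed, at most 10 in all, crops included, and the job is handed in when it is done.

Besides the shell and the picture viewer there is one more tool, called after "Request:" as a command line: name --argument value ..., lists and objects as JSON in quotes. play_rows: Moves the arm, as the interface text tells. Its arguments: {"type":"object","properties":{"moves":{"type":"array","items":{"type":"object","properties":{"slide":{"type":"array","items":{"type":"number"}},"turn":{"type":"array","items":{"type":"number"}},"claw":{"type":"number"}}}},"force":{"type":"number"}},"required":["moves"]}

```bash
mkdir -p pics; ls; python3 - <<'E'
from bench import telemetry, vision, job, robot
import cv2, numpy as np, json
s=telemetry.read_state(); print(s); print([a for a in dir(robot) if a[0]!='_'])
for n in("top","scene"):
    d=vision.snapshot(n); print(n,{k:(np.array(v).round(4).tolist()) for k,v in d.items() if k!="frame"})
    cv2.imwrite(f"pics/{n}0.png",cv2.resize(d["frame"][:,:,::-1],(800,600),interpolation=cv2.INTER_CUBIC)); np.savez(n+".npz",**d)
E
```

```text
pics
{'clock': 0.0, 'joint_pos': array([-8.36671230e+01,  2.16635937e+01,  4.56303837e+00,  7.30173547e+01,
        1.93273676e-03,  8.36807752e+01]), 'dq': array([ 0.00269482,  0.05623933, -0.10849631,  0.0155201 ,  0.02702737,
       -0.00559501]), 'joint_efforts': array([ 1.70752977e-03, -4.63602340e+01,  2.69876736e+01,  2.07520521e-02,
       -8.99394036e-05, -4.25656268e-06]), 'position': array([ 0.12589192, -0.56038647,  0.23034467]), 'ee_rot': array([-1.79883019e+02, -1.48990796e-02,  1.26520845e+01]), 'wrist_force': array([-0.12762653, -0.46287144,  0.26007212]), 'moment': array([ 0.03499859, -0.00850905,  0.02254555]), 'grip_force': 0.0, 'width': 0.0851374062681407}
['IKError', 'tcp_to_grasp']
top {'fx': 358.8999, 'fy': 358.8999, 'cx': 263.6716, 'cy': 191.2992, 'world_to_cam': [[-0.0038, -1.0, 0.003, -0.1873], [0.9949, -0.0035, 0.1011, -0.3821], [-0.1011, 0.0033, 0.9949, -0.8861], [0.0, 0.0, 0.0, 1.0]]}
scene {'fx': 373.2484, 'fy': 373.2484, 'cx': 258.5013, 'cy': 193.1066, 'world_to_cam': [[-0.5029, -0.8643, 0.0086, 0.0274], [0.6075, -0.3463, 0.7148, -0.3523], [-0.6149, 0.3647, 0.6992, -0.8255], [0.0, 0.0, 0.0, 1.0]]}
```

View pics/top0.png

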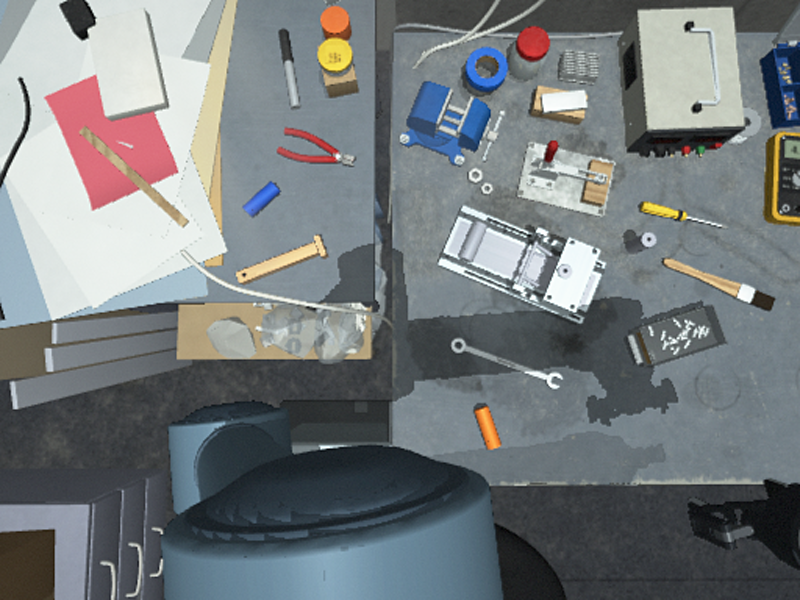

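View pics/scene0.png

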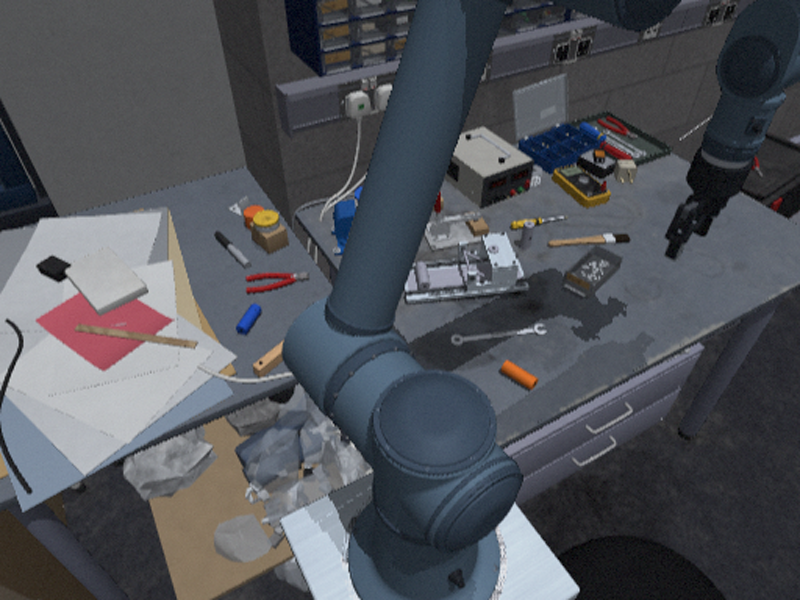

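```bash
cat > h.py <<'E'
import numpy as np, cv2
def load(n): return dict(np.load(n+".npz"))
def cast(d,uv,z):
    M=d["world_to_cam"]; R=M[:3,:3]; c=-R.T@M[:3,3]
    uv=np.atleast_2d(uv).astype(float)
    r=np.c_[(uv[:,0]-d["cx"])/d["fx"],-(uv[:,1]-d["cy"])/d["fy"],-np.ones(len(uv))]@R
    return c+r*((z-c[2])/r[:,2])[:,None]
def proj(d,p):
    q=np.atleast_2d(p)@d["world_to_cam"][:3,:3].T+d["world_to_cam"][:3,3]
    return np.c_[d["cx"]-d["fx"]*q[:,0]/q[:,2], d["cy"]+d["fy"]*q[:,1]/q[:,2]]
E
python3 - <<'E'
from h import *
d=load("top"); f=d["frame"][:,:,::-1]
print("cam",-d["world_to_cam"][:3,:3].T@d["world_to_cam"][:3,3])
a=cv2.resize(f[125:213,270:398],(800,550),interpolation=cv2.INTER_CUBIC)  # 6.25x
cv2.imwrite("pics/jig.png",a)
hsv=cv2.cvtColor(f,cv2.COLOR_BGR2HSV)
m=cv2.inRange(hsv,(8,60,110),(30,255,255)); m[:, :148]=0; m[:,215:]=0; m[:145]=0; m[:183+0][:, :0]=0; m[184:]=0
c=max(cv2.findContours(m,cv2.RETR_EXTERNAL,cv2.CHAIN_APPROX_NONE)[0],key=cv2.contourArea)
print(cv2.contourArea(c),cv2.minAreaRect(c))
P=c[:,0].astype(float); w=cast(d,P,0.026)[:,:2]
r=cv2.minAreaRect((w*1000).astype(np.float32)); print("world rect mm",r, cv2.boxPoints(r))
cv2.imwrite("pics/pusher.png",cv2.resize(f[140:190,145:215],(700,500),interpolation=cv2.INTER_CUBIC))
E
```

```text
cam [ 0.28986795 -0.18567468  0.92078285]
496.5 ((178.75001525878906, 165.75001525878906), (15.17893123626709, 59.134586334228516), 71.56504821777344)
world rect mm ((446.46539306640625, 25.065765380859375), (39.09397506713867, 148.18832397460938), 18.568578720092773) [[404.34143   89.07829 ]
 [451.53046  -51.39583 ]
 [488.58936  -38.946762]
 [441.40033  101.52736 ]]
```

View pics/jig.png

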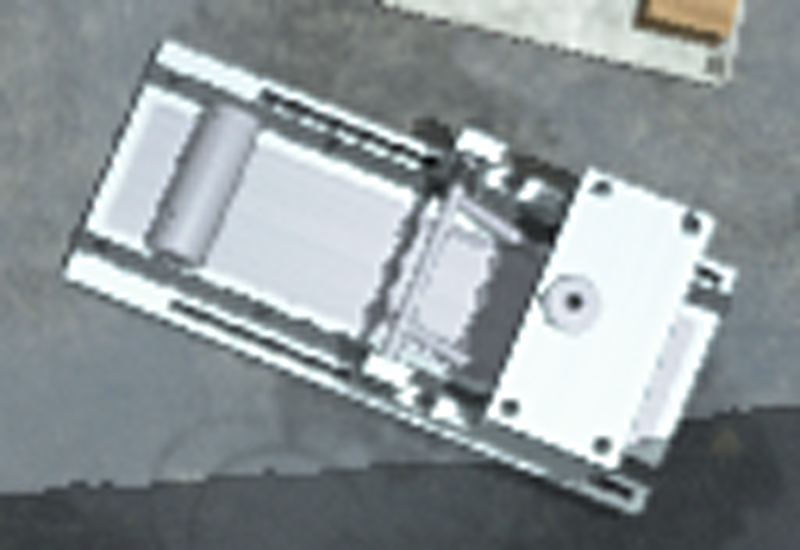

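View pics/pusher.png

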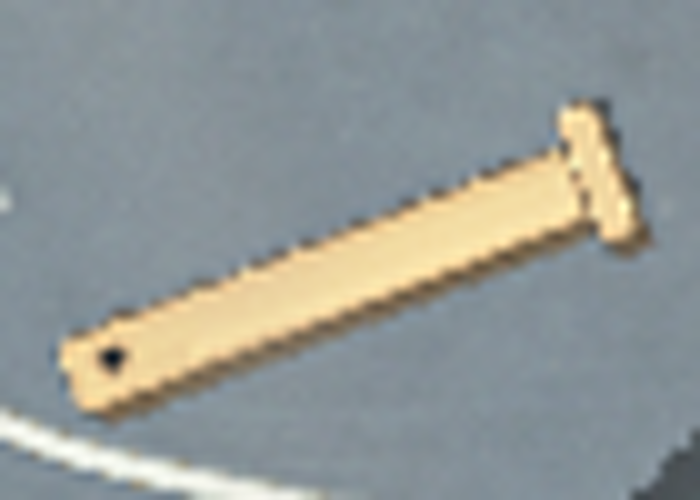

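```bash
python3 - <<'E'
from h import *
d=load("top")
def up(pts,s,o): return (np.array(pts,float)+.5)/s-.5+np.array(o)
J=lambda p:up(p,6.25,(270,125)); Pp=lambda p:up(p,10,(145,140))
t=cast(d,Pp([[62,345],[82,408],[590,102],[637,240]]),.026)[:,:2]
print("pusher",t.round(4).tolist()); a=(t[0]+t[1])/2;b=(t[2]+t[3])/2; v=(b-a)/np.linalg.norm(b-a)
print("len",np.linalg.norm(b-a),np.linalg.norm(t[2]-t[3]),"yaw",np.degrees(np.arctan2(v[1],v[0])),"grip",b-.075*v,a+.073*v)
r=cast(d,J([[215,103],[258,118],[195,262],[150,248]]),.028)[:,:2]
rc=r.mean(0); e=(r[0]+r[1]-r[2]-r[3])/2; print("roller",rc,"len",np.linalg.norm(e),"dia",np.linalg.norm(r[1]-r[0]),"jig yaw",np.degrees(np.arctan2(e[1],e[0]))-90)
for z in(.01,.018):
  q=cast(d,J([[165,42],[68,272],[640,508],[735,265]]),z)[:,:2]
  ex=(q[2]+q[3]-q[0]-q[1])/2; ey=(q[0]+q[3]-q[1]-q[2])/2
  ya=np.arctan2(ex[1],ex[0]); print(z,"jig c",q.mean(0),np.linalg.norm(ex),np.linalg.norm(ey),np.degrees(ya),np.degrees(np.arctan2(ey[1],ey[0]))-90, "origin from roller",rc+.085*np.array([np.cos(ya),np.sin(ya)]))
E
```

```text
pusher [[0.4254, 0.0952], [0.4094, 0.0898], [0.4872, -0.0367], [0.4517, -0.049]]
len 0.14503895940972472 0.03755516531030693 yaw -68.97696941377396 grip [0.44250941 0.02713923] [0.44357167 0.02437529]
roller [ 0.47556487 -0.28673283] len 0.06505638884011515 dia 0.018451469963194016 jig yaw -114.29509036429154
0.01 jig c [ 0.4422844  -0.36894486] 0.25173059719294266 0.10674950871037893 -112.46745878636948 -113.07057548406962 origin from roller [ 0.44308139 -0.36528106]
0.018 jig c [ 0.44094562 -0.36733508] 0.24951948310758817 0.10581185812301998 -112.46745878636946 -113.07057548406966 origin from roller [ 0.44308139 -0.36528106]
```

```bash
cat >> h.py <<'E'
from scipy.spatial.transform import Rotation as Ro
def pose():
    from bench import telemetry
    s=telemetry.read_state(); return s["position"],Ro.from_euler("xyz",s["ee_rot"],degrees=True),s
def plan(p1,R1,n,p0=None,R0=None):
    if p0 is None: p0,R0,_=pose()
    w=(R0.inv()*R1).as_rotvec()/n
    A=sum(Ro.from_rotvec(k*w).as_matrix() for k in range(n))
    s=np.linalg.solve(A,R0.inv().apply(np.array(p1)-p0))*1000
    print("slide",s.round(2).tolist(),"turn",np.degrees(w).round(3).tolist(),"n",n)
def down(yaw): return Ro.from_euler("xyz",[180,0,yaw],degrees=True)
E
python3 - <<'E'
from h import *
plan([.4376,.0398,.10],down(111),20)
E
```

```text
slide [38.28, -2.13, 6.54] turn [-0.003, -0.005, -4.917] n 20
```

Request:
play_rows --moves '[{"slide": [38.3, -2.1, 3], "turn": [0, 0, -4.92], "claw": 0.4}, {"slide": [38.3, -2.1, 3], "turn": [0, 0, -4.92], "claw": 0.4}, {"slide": [38.3, -2.1, 3], "turn": [0, 0, -4.92], "claw": 0.4}, {"slide": [38.3, -2.1, 3], "turn": [0, 0, -4.92], "claw": 0.4}, {"slide": [38.3, -2.1, 3], "turn": [0, 0, -4.92], "claw": 0.4}, {"slide": [38.3, -2.1, 3], "turn": [0, 0, -4.92], "claw": 0.4}, {"slide": [38.3, -2.1, 3], "turn": [0, 0, -4.92], "claw": 0.4}, {"slide": [38.3, -2.1, 3], "turn": [0, 0, -4.92], "claw": 0.4}, {"slide": [38.3, -2.1, 3], "turn": [0, 0, -4.92], "claw": 0.4}, {"slide": [38.3, -2.1, 3], "turn": [0, 0, -4.92], "claw": 0.4}]' --force 60

```text
clock: 0.93
position: [0.4205, -0.3308, 0.2006]
ee_rot: [-180.0, -0.0, 62.1]
wrist_force: [1.0, -0.9, -0.6]
width: 0.0514
grip_force: 0.0
```

Request:
play_rows --moves '[{"slide": [38.3, -2.1, 10], "turn": [0, 0, -4.92], "claw": 0.4}, {"slide": [38.3, -2.1, 10], "turn": [0, 0, -4.92], "claw": 0.4}, {"slide": [38.3, -2.1, 10], "turn": [0, 0, -4.92], "claw": 0.4}, {"slide": [38.3, -2.1, 10], "turn": [0, 0, -4.92], "claw": 0.4}, {"slide": [38.3, -2.1, 10], "turn": [0, 0, -4.92], "claw": 0.4}, {"slide": [38.3, -2.1, 10], "turn": [0, 0, -4.92], "claw": 0.4}, {"slide": [38.3, -2.1, 10], "turn": [0, 0, -4.92], "claw": 0.4}, {"slide": [38.3, -2.1, 10], "turn": [0, 0, -4.92], "claw": 0.4}, {"slide": [38.3, -2.1, 10], "turn": [0, 0, -4.92], "claw": 0.4}, {"slide": [38.3, -2.1, 10], "turn": [0, 0, -4.92], "claw": 0.4}]'

```text
clock: 1.77
position: [0.4377, 0.0409, 0.1007]
ee_rot: [180.0, 0.0, 111.3]
wrist_force: [1.0, 0.8, -0.2]
width: 0.0514
grip_force: 0.0
```

```bash
python3 - <<'E'
from h import *
p,R,s=pose(); print(s["clock"],p,s["ee_rot"],s["joint_pos"].round(1),s["width"],s["wrist_force"])
plan([.4376,.0398,.003],down(111),10)
E
```

```text
1.7667 [0.43768039 0.04091404 0.10067075] [1.79976859e+02 1.15747221e-03 1.11296068e+02] [ -2.9  11.4 -29.9  48.7   0.   65.8] 0.051370166509522856 [ 1.00943418  0.8105887  -0.19411853]
slide [-0.1, -0.05, 9.77] turn [0.002, 0.0, 0.03] n 10
```

Request:
play_rows --moves '[{"slide": [0, 0, 16], "claw": 0.4}, {"slide": [0, 0, 16], "claw": 0.4}, {"slide": [0, 0, 16], "claw": 0.4}, {"slide": [0, 0, 14], "claw": 0.4}, {"slide": [0, 0, 12], "claw": 0.4}, {"slide": [0, 0, 10], "claw": 0.4}, {"slide": [0, 0, 7], "claw": 0.4}, {"slide": [0, 0, 4], "claw": 0.4}, {"slide": [0, 0, 1.5], "claw": 0.4}, {"slide": [0, 0, 0], "claw": 0.4}]'

```text
validation failed for argument at $.mo...
```

```bash
python3 - <<'E'
from h import *
from bench import vision
p,R,s=pose(); print(s["clock"],p,s["ee_rot"],s["joint_pos"].round(1),s["wrist_force"])
for n in("top","scene"):
  d=vision.snapshot(n); np.savez(n+"1.npz",**d); u=proj(d,p)[0].astype(int); print(n,u)
  a=d["frame"][:,:,::-1][max(u[1]-45,0):u[1]+45,max(u[0]-55,0):u[0]+55]
  cv2.imwrite(f"pics/g_{n}.png",cv2.resize(a,None,fx=5,fy=5,interpolation=cv2.INTER_CUBIC))
E
```

```text
1.7667 [0.43768039 0.04091404 0.10067075] [1.79976859e+02 1.15747221e-03 1.11296068e+02] [ -2.9  11.4 -29.9  48.7   0.   65.8] [ 1.00943418  0.8105887  -0.19411853]
top [164 163]
scene [174 203]
```

View pics/g_top.png

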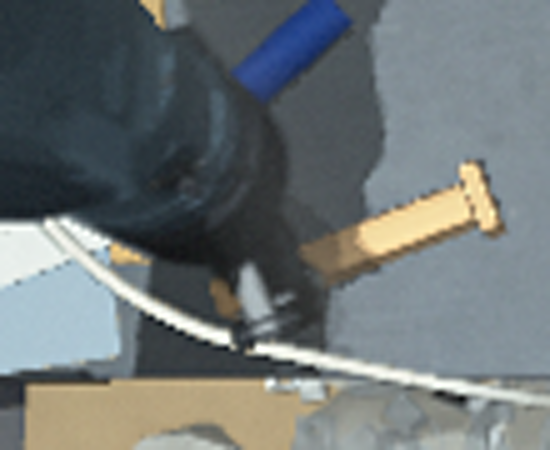

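```bash
python3 - <<'E'
from h import *
d=load("top"); hsv=cv2.cvtColor(d["frame"],cv2.COLOR_RGB2HSV)
m=cv2.inRange(hsv,(0,0,185),(180,40,255)); v,u=np.nonzero(m); k=(u>140)&(u<215)&(v>155)&(v<198)
w=cast(d,np.c_[u[k],v[k]],.005)[:,:2]-[.443,.0258]
a=np.radians(-69); x=w@[np.cos(a),np.sin(a)]; y=w@[-np.sin(a),np.cos(a)]
for b in range(-60,41,10):
    q=(abs(x*1000-b)<5); print(b,(y[q]*1000).round(0).min() if q.any() else None,(y[q]*1000).round(0).max() if q.any() else None)
plan([.4376,.0398,.003],down(111),10)
E
```

```text
-60 -52.0 -24.0
-50 -62.0 -31.0
-40 -63.0 -37.0
-30 -53.0 -44.0
-20 -59.0 -50.0
-10 -66.0 -57.0
0 -72.0 -65.0
10 -79.0 -71.0
20 -86.0 -78.0
30 -90.0 -81.0
40 -96.0 -88.0
slide [-0.53, 0.32, 9.61] turn [-0.033, -0.025, 0.053] n 10
```

```bash
python3 - <<'E'
from h import *
p,R,s=pose(); print(s["clock"],p,s["ee_rot"],s["joint_pos"].round(2),s["wrist_force"],s["dq"].round(2))
E
```

```text
1.8667 [0.43307212 0.04352622 0.09907456] [-179.67079858   -0.25108376  111.53086099] [ -2.69  11.38 -30.15  48.87   0.09  65.78] [-0.86390449 -0.10153277 -0.52343536] [-4.63  0.34  3.82  0.42 -3.22  0.27]
```

Request:
play_rows --moves '[{"slide": [0, 0, 12], "turn": [0, 0, 0], "claw": 0.5}, {"slide": [0, 0, 12], "turn": [0, 0, 0], "claw": 0.5}, {"slide": [0, 0, 12], "turn": [0, 0, 0], "claw": 0.5}, {"slide": [0, 0, 12], "turn": [0, 0, 0], "claw": 0.5}, {"slide": [0, 0, 7], "turn": [0, 0, 0], "claw": 0.5}, {"slide": [0, 0, 0], "turn": [0, 0, 0], "claw": 0.5}, {"slide": [0, 0, 0], "turn": [0, 0, 0], "claw": 0.5}, {"slide": [0, 0, 0], "turn": [0, 0, 0], "claw": 0.5}, {"slide": [0, 0, 0], "turn": [0, 0, 0], "claw": 0.5}, {"slide": [0, 0, 0], "turn": [0, 0, 0], "claw": 0.5}]'

```text
clock: 2.7
position: [0.4387, 0.039, 0.0469]
ee_rot: [179.9, 0.0, 111.0]
wrist_force: [-0.3, 0.3, 0.5]
width: 0.043
grip_force: 0.0
```

```bash
python3 - <<'E'
from h import *
p,R,s=pose(); print(s["clock"],p,s["ee_rot"],s["joint_pos"].round(2),s["wrist_force"],s["dq"].round(2))
plan([.4376,.0398,.003],down(111),10)
E
```

```text
2.7 [0.43866972 0.03900477 0.04690045] [1.79934288e+02 3.73994942e-02 1.11040521e+02] [-3.180e+00  1.521e+01 -3.428e+01  4.043e+01 -1.000e-02  6.578e+01] [-0.31722208  0.29310536  0.49385662] [ 0.26  0.03 -0.25 -0.1   0.02  0.03]
slide [0.11, -0.07, 4.39] turn [0.007, 0.004, 0.004] n 10
```

Request:
play_rows --moves '[{"slide": [0.2, -0.1, 10], "turn": [0, 0, 0], "claw": 0.5}, {"slide": [0.3, -0.2, 12], "turn": [0, 0, 0], "claw": 0.5}, {"slide": [0.3, -0.2, 10], "turn": [0, 0, 0], "claw": 0.5}, {"slide": [0.3, -0.2, 7], "turn": [0, 0, 0], "claw": 0.5}, {"slide": [0, 0, 4], "turn": [0, 0, 0], "claw": 0.5}, {"slide": [0, 0, 1], "turn": [0, 0, 0], "claw": 0.5}, {"slide": [0, 0, 0], "turn": [0, 0, 0], "claw": 0.8}, {"slide": [0, 0, 0], "turn": [0, 0, 0], "claw": 0.9}, {"slide": [0, 0, 0], "turn": [0, 0, 0], "claw": 1}, {"slide": [0, 0, 0], "turn": [0, 0, 0], "claw": 1}]' --force 60

```text
clock: 3.53
position: [0.4378, 0.0399, 0.0029]
ee_rot: [179.9, 0.0, 111.1]
wrist_force: [0.5, -0.6, 3.0]
width: 0.0186
grip_force: 59.5
```

```bash
python3 - <<'E'
from h import *
p,R,s=pose(); print(s["clock"],p,s["ee_rot"],s["wrist_force"],s["moment"],s["width"],s["grip_force"])
a=np.radians(-112.6); ax=np.array([np.cos(a),np.sin(a)]); print(ax)
E
```

```text
3.5333 [0.43776617 0.03985591 0.0029182 ] [1.79920001e+02 3.98276057e-02 1.11050170e+02] [ 0.46300511 -0.6441564   2.98200373] [0.0160216  0.07978265 0.02693197] 0.018626277084580537 59.50372338294983
[-0.38429532 -0.92321022]
```

```bash
cat >> h.py <<'E'
O=np.array([.442,-.367]); A=np.radians(-112.6); ax=np.array([np.cos(A),np.sin(A)]); TH=.05
def Rj():
    d=np.r_[ax*np.cos(TH),np.sin(TH)]; x=-d; y=np.cross([0,0,-1],x); y/=np.linalg.norm(y); return Ro.from_matrix(np.c_[x,y,np.cross(x,y)])
def tcp(xf,h=.007,back=.090):  # TCP for face at jig x=xf, underside h above floor
    u=np.r_[ax*np.cos(TH),np.sin(TH)]; n=np.r_[-ax*np.sin(TH),np.cos(TH)]
    return np.r_[O,.020]+u*(xf-back)+n*(h+.003)
E
python3 - <<'E'
from h import *
d=load("top")
t=tcp(-.135); print(t,Rj().as_euler("xyz",degrees=True), "px800",proj(d,[t+[0,0,.1],t])*1.5625, "vice",cast(d,np.array([[405,140],[462,160],[410,90],[490,115]])/1.5625,.02))
p0,R0,s=pose(); plan(t+[0,0,.09],Rj(),10,p0+[0,0,.1],R0)
E
```

```text
[ 0.52855045 -0.15907589  0.01874219] [180.           2.86478898  67.4       ] px800 [[391.59383086 192.27575374]
 [393.61438014 209.94019806]] vice [[ 0.64694152 -0.17809483  0.02      ]
 [ 0.61240324 -0.27243748  0.02      ]
 [ 0.73375527 -0.18670442  0.02      ]
 [ 0.68980474 -0.32022981  0.02      ]]
slide [-20.61, 8.79, -0.13] turn [0.118, -0.272, 4.364] n 10
```

Request:
play_rows --moves '[{"slide": [0, 0, -6], "turn": [0, 0, 0], "claw": 1}, {"slide": [0, 0, -12], "turn": [0, 0, 0], "claw": 1}, {"slide": [0, 0, -16], "turn": [0, 0, 0], "claw": 1}, {"slide": [0, 0, -16], "turn": [0, 0, 0], "claw": 1}, {"slide": [0, 0, -16], "turn": [0, 0, 0], "claw": 1}, {"slide": [0, 0, -16], "turn": [0, 0, 0], "claw": 1}, {"slide": [0, 0, -12], "turn": [0, 0, 0], "claw": 1}, {"slide": [0, 0, -6], "turn": [0, 0, 0], "claw": 1}, {"slide": [0, 0, 0], "turn": [0, 0, 0], "claw": 1}, {"slide": [0, 0, 0], "turn": [0, 0, 0], "claw": 1}]'

```text
clock: 4.37
position: [0.437, 0.0399, 0.1023]
ee_rot: [180.0, 0.0, 111.0]
wrist_force: [-0.1, 0.5, -0.5]
width: 0.019
grip_force: 59.2
```

Request:
play_rows --moves '[{"slide": [-20.6, 8.8, 0], "turn": [0.12, -0.27, 4.36], "claw": 1}, {"slide": [-20.6, 8.8, 0], "turn": [0.12, -0.27, 4.36], "claw": 1}, {"slide": [-20.6, 8.8, 0], "turn": [0.12, -0.27, 4.36], "claw": 1}, {"slide": [-20.6, 8.8, 0], "turn": [0.12, -0.27, 4.36], "claw": 1}, {"slide": [-20.6, 8.8, 0], "turn": [0.12, -0.27, 4.36], "claw": 1}, {"slide": [-20.6, 8.8, 0], "turn": [0.12, -0.27, 4.36], "claw": 1}, {"slide": [-20.6, 8.8, 0], "turn": [0.12, -0.27, 4.36], "claw": 1}, {"slide": [-20.6, 8.8, 0], "turn": [0.12, -0.27, 4.36], "claw": 1}, {"slide": [-20.6, 8.8, 0], "turn": [0.12, -0.27, 4.36], "claw": 1}, {"slide": [-20.6, 8.8, 0], "turn": [0.12, -0.27, 4.36], "claw": 1}]'

```text
clock: 5.2
position: [0.5273, -0.1596, 0.105]
ee_rot: [-179.8, 2.9, 67.2]
wrist_force: [0.2, 0.9, -1.2]
width: 0.019
grip_force: 59.1
```

Request:
play_rows --moves '[{"slide": [0, 0, 5], "turn": [0, 0, 0], "claw": 1}, {"slide": [0, 0, 10], "turn": [0, 0, 0], "claw": 1}, {"slide": [0, 0, 10], "turn": [0, 0, 0], "claw": 1}, {"slide": [0, 0, 10], "turn": [0, 0, 0], "claw": 1}, {"slide": [0, 0, 5], "turn": [0, 0, 0], "claw": 1}, {"slide": [0, 0, 0], "turn": [0, 0, 0], "claw": 1}, {"slide": [0, 0, 0], "turn": [0, 0, 0], "claw": 1}, {"slide": [0, 0, 0], "turn": [0, 0, 0], "claw": 1}, {"slide": [0, 0, 0], "turn": [0, 0, 0], "claw": 1}, {"slide": [0, 0, 0], "turn": [0, 0, 0], "claw": 1}]'

```text
clock: 6.03
position: [0.5276, -0.1609, 0.0673]
ee_rot: [-180.0, 2.9, 67.5]
wrist_force: [1.0, 0.0, -1.1]
width: 0.0188
grip_force: 59.0
```

```bash
python3 - <<'E'
from h import *
from bench import vision
p,R,s=pose(); print(s["clock"],p,s["ee_rot"],s["wrist_force"])
plan(tcp(-.135),Rj(),10)
d=vision.snapshot("top"); np.savez("top2.npz",**d)
cv2.imwrite("pics/pre.png",cv2.resize(d["frame"][:,:,::-1][95:215,230:390],(800,600),interpolation=cv2.INTER_CUBIC))
E
```

```text
6.0333 [ 0.52762117 -0.16085029  0.06729077] [-179.97264207    2.88481417   67.45463353] [ 1.00498251  0.03834947 -1.13010154]
slide [0.44, 0.02, 4.84] turn [-0.002, 0.002, 0.005] n 10
```

View pics/pre.png

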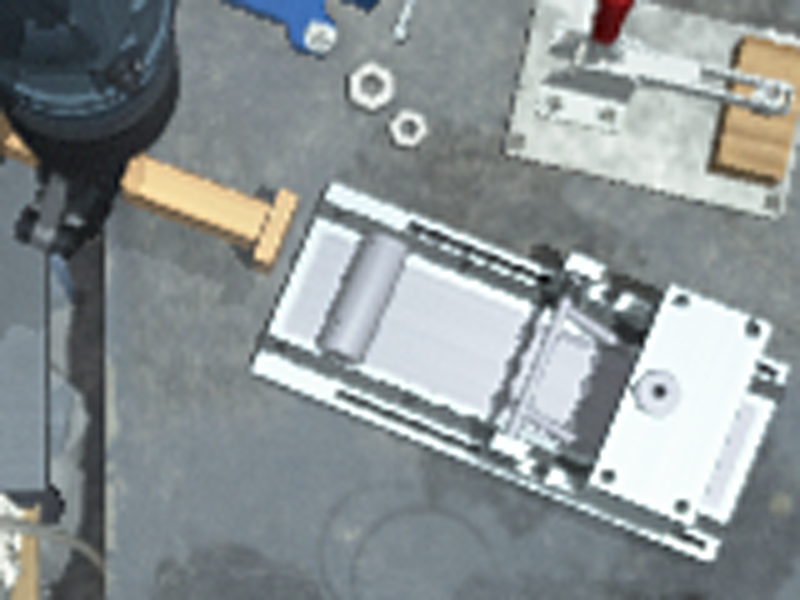

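```bash
python3 - <<'E'
from h import *
d=load("top2"); n=np.array([-ax[1],ax[0]])
def J(p,z):
    w=cast(d,(np.array(p,float)+.5)/5-.5+[230,95],z)[:,:2]-O; return np.c_[w@ax,w@n].round(4)
print("face",J([[298,193],[272,270]],.0948))
print("stem edges",J([[145,155],[265,203],[125,195],[252,243]],.092))
print("roller",J([[362,297]],.030), J([[372,232],[410,245],[358,362],[318,348]],.028))
print("screws",J([[681,298],[754,327],[608,474],[682,506]],.087), "bush",J([[659,391]],.087))
print("guide inner? rods",J([[568,308],[622,338],[520,420],[575,440]],.04))
print("expect face",(pose()[0][:2]-O)@ax+.09,(pose()[0][:2]-O)@n)
E
```

```text
face [[-0.1354  0.0183]
 [-0.1329 -0.0205]]
stem edges [[-0.2093  0.0085]
 [-0.1481  0.0087]
 [-0.2106 -0.013 ]
 [-0.1465 -0.0115]]
roller [[-0.0876 -0.0012]] [[-0.0953  0.0324]
 [-0.075   0.0335]
 [-0.0771 -0.0323]
 [-0.0984 -0.0334]]
screws [[ 0.0506  0.0425]
 [ 0.0874  0.0427]
 [ 0.0486 -0.0487]
 [ 0.0859 -0.0496]] bush [[ 0.0567 -0.003 ]]
guide inner? rods [[ 0.0092  0.0305]
 [ 0.0396  0.0266]
 [ 0.0075 -0.0311]
 [ 0.0363 -0.0301]]
expect face -0.1331598690822184 -0.0002498264536134609
```

```bash
sed -i 's/^O=.*$/A=np.radians(-113.4); ax=np.array([np.cos(A),np.sin(A)]); O=np.array([.442,-.367])-.0012*np.array([-ax[1],ax[0]]); TH=.05/' h.py; python3 - <<'E'
from h import *
plan(tcp(-.135),Rj(),10); print(tcp(-.135))
E
```

```text
slide [0.45, 0.22, 4.83] turn [0.0, 0.002, 0.085] n 10
[ 0.53034379 -0.15982801  0.01874219]
```

Request:
play_rows --moves '[{"slide": [0.5, 0.5, 5], "turn": [0, 0, 0.2], "claw": 1}, {"slide": [1, 0.5, 9], "turn": [0, 0, 0.2], "claw": 1}, {"slide": [1, 0.5, 10], "turn": [0, 0, 0.2], "claw": 1}, {"slide": [1, 0.5, 10], "turn": [0, 0, 0.2], "claw": 1}, {"slide": [1, 0.5, 8.3], "turn": [0, 0, 0], "claw": 1}, {"slide": [0, 0.5, 4], "turn": [0, 0, 0], "claw": 1}, {"slide": [0, 0, 2], "turn": [0, 0, 0], "claw": 1}, {"slide": [0, 0, 0], "turn": [0, 0, 0], "claw": 1}, {"slide": [0, 0, 0], "turn": [0, 0, 0], "claw": 1}, {"slide": [0, 0, 0], "turn": [0, 0, 0], "claw": 1}]'

```text
clock: 6.92
position: [0.531, -0.1602, 0.0186]
ee_rot: [-180.0, 2.9, 66.6]
wrist_force: [-0.3, 0.3, -0.7]
width: 0.0191
grip_force: 59.0
```

```bash
cat > st.py <<'E'
from h import *
import sys
p,R,s=pose(); u=np.r_[ax*np.cos(TH),np.sin(TH)]; n=np.r_[-ax*np.sin(TH),np.cos(TH)]; l=np.array([-ax[1],ax[0],0])
q=p-np.r_[O,.02]; print("t",round(s["clock"],2),"face x %.1f lat %.1f h %.1f"%((q@u+.09)*1e3,q@l*1e3,(q@n-.003)*1e3),"F(axial,lat,n)",[round(float(s["wrist_force"]@v),2) for v in(u,l,n)],"rot err",np.degrees((R.inv()*Rj()).as_rotvec()).round(2))
E
python3 st.py
```

```text
t 6.92 face x -134.9 lat 0.8 h 6.9 F(axial,lat,n) [-0.17, -0.38, -0.74] rot err [-0.01  0.02  0.04]
```

Request:
play_rows --moves '[{"slide": [-2, 0, 0], "turn": [0, 0, 0], "claw": 1}, {"slide": [-4, 0, 0], "turn": [0, 0, 0], "claw": 1}, {"slide": [-6, 0, 0], "turn": [0, 0, 0], "claw": 1}, {"slide": [-6, 0, 0], "turn": [0, 0, 0], "claw": 1}, {"slide": [-4, 0, 0], "turn": [0, 0, 0], "claw": 1}, {"slide": [-3, 0, 0], "turn": [0, 0, 0], "claw": 1}, {"slide": [-2, 0, 0], "turn": [0, 0, 0], "claw": 1}, {"slide": [-1, 0, 0], "turn": [0, 0, 0], "claw": 1}, {"slide": [-1, 0, 0], "turn": [0, 0, 0], "claw": 1}, {"slide": [-1, 0, 0], "turn": [0, 0, 0], "claw": 1}]'

```text
clock: 7.75
position: [0.5187, -0.1875, 0.0197]
ee_rot: [-179.9, 2.9, 66.7]
wrist_force: [0.4, 1.0, 0.1]
width: 0.0189
grip_force: 59.0
```

Request:
play_rows --moves '[{"slide": [-1, 0, 0], "turn": [0, 0, 0], "claw": 1}, {"slide": [-1, 0, 0], "turn": [0, 0, 0], "claw": 1}, {"slide": [-1, 0, 0], "turn": [0, 0, 0], "claw": 1}, {"slide": [-1, 0, 0], "turn": [0, 0, 0], "claw": 1}, {"slide": [-1, 0, 0], "turn": [0, 0, 0], "claw": 1}, {"slide": [-1, 0, 0], "turn": [0, 0, 0], "claw": 1}, {"slide": [-1, 0, 0], "turn": [0, 0, 0], "claw": 1}, {"slide": [-1, 0, 0], "turn": [0, 0, 0], "claw": 1}, {"slide": [-1.5, 0, 0], "turn": [0, 0, 0], "claw": 1}, {"slide": [-1.5, 0, 0], "turn": [0, 0, 0], "claw": 1}]'

```text
clock: 8.58
position: [0.5144, -0.1977, 0.0203]
ee_rot: [-179.9, 2.9, 66.6]
wrist_force: [1.0, -0.1, -0.2]
width: 0.0191
grip_force: 59.0
```

```bash
python3 st.py; python3 - <<'E'
from h import *
from bench import vision
d=vision.snapshot("top"); np.savez("top3.npz",**d)
cv2.imwrite("pics/c1.png",cv2.resize(d["frame"][:,:,::-1][95:215,230:390],(800,600),interpolation=cv2.INTER_CUBIC))
E
```

```text
t 8.58 face x -93.9 lat 0.4 h 6.5 F(axial,lat,n) [-0.33, 0.97, -0.16] rot err [-0.06  0.01  0.05]
```

View pics/c1.png

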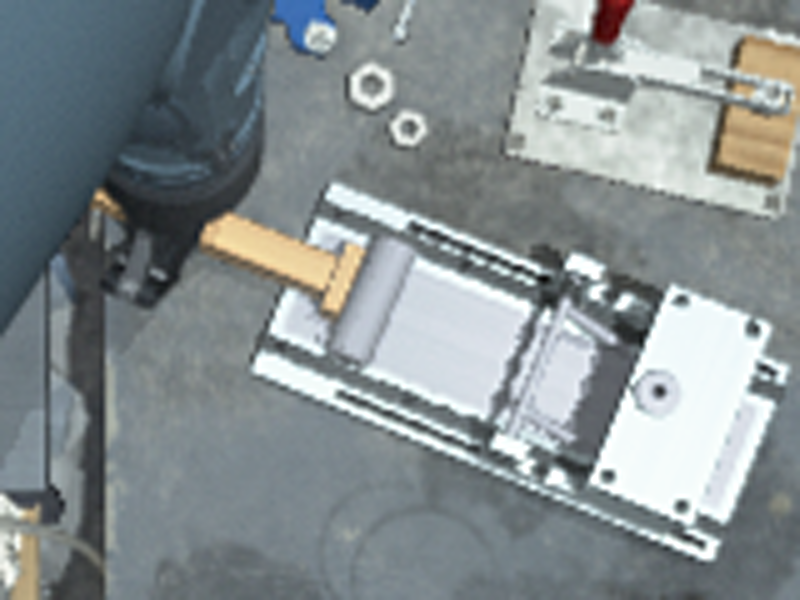

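Request:
play_rows --moves '[{"slide": [-1.5, 0, -0.1], "turn": [0, 0, 0], "claw": 1}, {"slide": [-2, 0, -0.1], "turn": [0, 0, 0], "claw": 1}, {"slide": [-2.5, 0, -0.1], "turn": [0, 0, 0], "claw": 1}, {"slide": [-3, 0, -0.1], "turn": [0, 0, 0], "claw": 1}, {"slide": [-3.5, 0, -0.1], "turn": [0, 0, 0], "claw": 1}, {"slide": [-4, 0, 0], "turn": [0, 0, 0], "claw": 1}, {"slide": [-4, 0, 0], "turn": [0, 0, 0], "claw": 1}, {"slide": [-4, 0, 0], "turn": [0, 0, 0], "claw": 1}, {"slide": [-4, 0, 0], "turn": [0, 0, 0], "claw": 1}, {"slide": [-4, 0, 0], "turn": [0, 0, 0], "claw": 1}]'

```text
clock: 9.47
position: [0.5012, -0.2278, 0.0224]
ee_rot: [-179.9, 2.9, 66.6]
wrist_force: [0.5, 1.3, -0.4]
width: 0.0191
grip_force: 59.0
```

Request:
play_rows --moves '[{"slide": [-4, 0, 0], "turn": [0, 0, 0], "claw": 1}, {"slide": [-4, 0, 0], "turn": [0, 0, 0], "claw": 1}, {"slide": [-4, 0, 0], "turn": [0, 0, 0], "claw": 1}, {"slide": [-4, 0, 0], "turn": [0, 0, 0], "claw": 1}, {"slide": [-4, 0, 0], "turn": [0, 0, 0], "claw": 1}, {"slide": [-4, 0, 0], "turn": [0, 0, 0], "claw": 1}, {"slide": [-4, 0, 0], "turn": [0, 0, 0], "claw": 1}, {"slide": [-3.5, 0, 0], "turn": [0, 0, 0], "claw": 1}, {"slide": [-3, 0, 0], "turn": [0, 0, 0], "claw": 1}, {"slide": [-2, 0, 0], "turn": [0, 0, 0], "claw": 1}]'

```text
clock: 10.3
position: [0.4869, -0.2613, 0.0242]
ee_rot: [-179.9, 2.9, 66.6]
wrist_force: [-0.1, 1.7, -0.5]
width: 0.0188
grip_force: 59.0
```

```bash
python3 st.py
```

```text
t 10.3 face x -24.5 lat 0.4 h 7.0 F(axial,lat,n) [-1.53, -0.78, -0.42] rot err [-0.06  0.03  0.03]
```

Request:
play_rows --moves '[{"slide": [-1.5, 0, 0], "turn": [0, 0, 0], "claw": 1}, {"slide": [-1.5, 0, 0], "turn": [0, 0, 0], "claw": 1}, {"slide": [-1.5, 0, 0], "turn": [0, 0, 0], "claw": 1}, {"slide": [-1.5, 0, 0], "turn": [0, 0, 0], "claw": 1}, {"slide": [-1.5, 0, 0], "turn": [0, 0, 0], "claw": 1}, {"slide": [-1.5, 0, 0], "turn": [0, 0, 0], "claw": 1}, {"slide": [-1.5, 0, 0], "turn": [0, 0, 0], "claw": 1}, {"slide": [-1.5, 0, 0], "turn": [0, 0, 0], "claw": 1}, {"slide": [-1.5, 0, 0], "turn": [0, 0, 0], "claw": 1}, {"slide": [-1.5, 0, 0], "turn": [0, 0, 0], "claw": 1}]'

```text
clock: 11.13
position: [0.481, -0.2747, 0.025]
ee_rot: [-179.9, 2.9, 66.6]
wrist_force: [0.6, 0.3, -0.0]
width: 0.0189
grip_force: 59.0
```

```bash
python3 st.py
```

```text
t 11.13 face x -9.8 lat 0.3 h 7.0 F(axial,lat,n) [-0.53, 0.38, 0.01] rot err [-0.06  0.02  0.04]
```

Request:
play_rows --moves '[{"slide": [-1.2, 0, 0], "turn": [0, 0, 0], "claw": 1}, {"slide": [-1.2, 0, 0], "turn": [0, 0, 0], "claw": 1}, {"slide": [-1.2, 0, 0], "turn": [0, 0, 0], "claw": 1}, {"slide": [-1.2, 0, 0], "turn": [0, 0, 0], "claw": 1}, {"slide": [-1.2, 0, 0], "turn": [0, 0, 0], "claw": 1}, {"slide": [-1.2, 0, 0], "turn": [0, 0, 0], "claw": 1}, {"slide": [-1.2, 0, 0], "turn": [0, 0, 0], "claw": 1}, {"slide": [-1.2, 0, 0], "turn": [0, 0, 0], "claw": 1}, {"slide": [-1.2, 0, 0], "turn": [0, 0, 0], "claw": 1}, {"slide": [-1.2, 0, 0], "turn": [0, 0, 0], "claw": 1}]'

```text
clock: 11.97
position: [0.4763, -0.2857, 0.0256]
ee_rot: [-179.9, 2.9, 66.6]
wrist_force: [-0.6, 0.2, 0.8]
width: 0.0189
grip_force: 59.0
```

```bash
python3 st.py
```

```text
t 11.97 face x 2.2 lat 0.4 h 7.0 F(axial,lat,n) [0.08, -0.62, 0.81] rot err [-0.06  0.02  0.04]
```

Request:
play_rows --moves '[{"slide": [-1, 0, 0], "turn": [0, 0, 0], "claw": 1}, {"slide": [-1, 0, 0], "turn": [0, 0, 0], "claw": 1}, {"slide": [-1, 0, 0], "turn": [0, 0, 0], "claw": 1}, {"slide": [-1, 0, 0], "turn": [0, 0, 0], "claw": 1}, {"slide": [-1, 0, 0], "turn": [0, 0, 0], "claw": 1}, {"slide": [-1, 0, 0], "turn": [0, 0, 0], "claw": 1}, {"slide": [-1, 0, 0], "turn": [0, 0, 0], "claw": 1}, {"slide": [-1, 0, 0], "turn": [0, 0, 0], "claw": 1}, {"slide": [-1, 0, 0], "turn": [0, 0, 0], "claw": 1}, {"slide": [-1, 0, 0], "turn": [0, 0, 0], "claw": 1}]'

```text
clock: 12.8
position: [0.4724, -0.2948, 0.0261]
ee_rot: [-179.9, 2.9, 66.7]
wrist_force: [1.4, 2.2, 0.7]
width: 0.0187
grip_force: 59.3
```

```bash
python3 st.py
```

```text
t 12.8 face x 12.0 lat 0.4 h 7.0 F(axial,lat,n) [-2.53, 0.47, 0.82] rot err [-0.06  0.01  0.05]
```

Request:
play_rows --moves '[{"slide": [-1, 0, 0], "turn": [0, 0, 0], "claw": 1}, {"slide": [-1, 0, 0], "turn": [0, 0, 0], "claw": 1}, {"slide": [-1, 0, 0], "turn": [0, 0, 0], "claw": 1}, {"slide": [-1, 0, 0], "turn": [0, 0, 0], "claw": 1}, {"slide": [-1, 0, 0], "turn": [0, 0, 0], "claw": 1}, {"slide": [-1, 0, 0], "turn": [0, 0, 0], "claw": 1}, {"slide": [-1, 0, 0], "turn": [0, 0, 0], "claw": 1}, {"slide": [-1, 0, 0], "turn": [0, 0, 0], "claw": 1}, {"slide": [-1, 0, 0], "turn": [0, 0, 0], "claw": 1}, {"slide": [-1, 0, 0], "turn": [0, 0, 0], "claw": 1}]'

```text
clock: 13.63
position: [0.4683, -0.304, 0.0266]
ee_rot: [-179.9, 2.9, 66.6]
wrist_force: [1.6, 2.6, 0.9]
width: 0.0191
grip_force: 59.3
```

```bash
python3 st.py
```

```text
t 13.63 face x 22.2 lat 0.3 h 7.0 F(axial,lat,n) [-2.98, 0.4, 1.04] rot err [-0.07  0.02  0.04]
```

Request:
play_rows --moves '[{"slide": [-0.8, 0, 0], "turn": [0, 0, 0], "claw": 1}, {"slide": [-0.8, 0, 0], "turn": [0, 0, 0], "claw": 1}, {"slide": [-0.8, 0, 0], "turn": [0, 0, 0], "claw": 1}, {"slide": [-0.8, 0, 0], "turn": [0, 0, 0], "claw": 1}, {"slide": [-0.8, 0, 0], "turn": [0, 0, 0], "claw": 1}, {"slide": [-0.8, 0, 0], "turn": [0, 0, 0], "claw": 1}, {"slide": [-0.8, 0, 0], "turn": [0, 0, 0], "claw": 1}, {"slide": [-0.8, 0, 0], "turn": [0, 0, 0], "claw": 1}, {"slide": [-0.8, 0, 0], "turn": [0, 0, 0], "claw": 1}, {"slide": [-0.8, 0, 0], "turn": [0, 0, 0], "claw": 1}]'

```text
clock: 14.47
position: [0.4652, -0.3114, 0.027]
ee_rot: [-179.9, 2.9, 66.6]
wrist_force: [0.3, 1.6, -0.4]
width: 0.0187
grip_force: 59.3
```

```bash
python3 st.py
```

```text
t 14.47 face x 30.2 lat 0.4 h 7.0 F(axial,lat,n) [-1.6, -0.39, -0.31] rot err [-0.06  0.02  0.04]
```

Request:
play_rows --moves '[{"slide": [-0.4, 0, 0], "turn": [0, 0, 0], "claw": 1}, {"slide": [-0.4, 0, 0], "turn": [0, 0, 0], "claw": 1}, {"slide": [-0.4, 0, 0], "turn": [0, 0, 0], "claw": 1}, {"slide": [-0.4, 0, 0], "turn": [0, 0, 0], "claw": 1}, {"slide": [-0.4, 0, 0], "turn": [0, 0, 0], "claw": 1}, {"slide": [-0.4, 0, 0], "turn": [0, 0, 0], "claw": 1}, {"slide": [-0.4, 0, 0], "turn": [0, 0, 0], "claw": 1}, {"slide": [-0.4, 0, 0], "turn": [0, 0, 0], "claw": 1}, {"slide": [0, 0, 0], "turn": [0, 0, 0], "claw": 1}, {"slide": [0, 0, 0], "turn": [0, 0, 0], "claw": 1}]'

```text
clock: 15.3
position: [0.4639, -0.3143, 0.0271]
ee_rot: [-179.9, 2.9, 66.6]
wrist_force: [1.2, 0.8, -0.0]
width: 0.0191
grip_force: 59.2
```

```bash
python3 st.py
```

```text
t 15.3 face x 33.4 lat 0.4 h 7.0 F(axial,lat,n) [-1.26, 0.77, 0.02] rot err [-0.07  0.04  0.04]
```

Request:
play_rows --moves '[{"slide": [-0.3, 0, 0], "turn": [0, 0, 0], "claw": 1}, {"slide": [-0.3, 0, 0], "turn": [0, 0, 0], "claw": 1}, {"slide": [-0.3, 0, 0], "turn": [0, 0, 0], "claw": 1}, {"slide": [-0.3, 0, 0], "turn": [0, 0, 0], "claw": 1}, {"slide": [-0.3, 0, 0], "turn": [0, 0, 0], "claw": 1}, {"slide": [-0.3, 0, 0], "turn": [0, 0, 0], "claw": 1}, {"slide": [-0.3, 0, 0], "turn": [0, 0, 0], "claw": 1}, {"slide": [-0.3, 0, 0], "turn": [0, 0, 0], "claw": 1}, {"slide": [0, 0, 0], "turn": [0, 0, 0], "claw": 1}, {"slide": [0, 0, 0], "turn": [0, 0, 0], "claw": 1}]'

```text
clock: 16.13
position: [0.4629, -0.3165, 0.0273]
ee_rot: [-179.9, 2.9, 66.6]
wrist_force: [0.4, 0.9, -0.5]
width: 0.0187
grip_force: 59.2
```

```bash
python3 st.py
```

```text
t 16.13 face x 35.8 lat 0.4 h 7.0 F(axial,lat,n) [-1.02, -0.02, -0.41] rot err [-0.06  0.03  0.04]
```

Request:
play_rows --moves '[{"slide": [-0.3, 0, 0], "turn": [0, 0, 0], "claw": 1}, {"slide": [-0.3, 0, 0], "turn": [0, 0, 0], "claw": 1}, {"slide": [-0.3, 0, 0], "turn": [0, 0, 0], "claw": 1}, {"slide": [-0.3, 0, 0], "turn": [0, 0, 0], "claw": 1}, {"slide": [-0.3, 0, 0], "turn": [0, 0, 0], "claw": 1}, {"slide": [-0.3, 0, 0], "turn": [0, 0, 0], "claw": 1}, {"slide": [-0.3, 0, 0], "turn": [0, 0, 0], "claw": 1}, {"slide": [-0.3, 0, 0], "turn": [0, 0, 0], "claw": 1}, {"slide": [0, 0, 0], "turn": [0, 0, 0], "claw": 1}, {"slide": [0, 0, 0], "turn": [0, 0, 0], "claw": 1}]'

```text
clock: 16.97
position: [0.462, -0.3187, 0.0274]
ee_rot: [-179.9, 2.9, 66.6]
wrist_force: [0.8, 1.6, 0.3]
width: 0.0187
grip_force: 59.2
```

```bash
python3 st.py
```

```text
t 16.97 face x 38.2 lat 0.4 h 7.0 F(axial,lat,n) [-1.8, 0.14, 0.44] rot err [-0.07  0.04  0.04]
```

Request:
play_rows --moves '[{"slide": [-0.3, 0, 0], "turn": [0, 0, 0], "claw": 1}, {"slide": [-0.3, 0, 0], "turn": [0, 0, 0], "claw": 1}, {"slide": [-0.3, 0, 0], "turn": [0, 0, 0], "claw": 1}, {"slide": [-0.3, 0, 0], "turn": [0, 0, 0], "claw": 1}, {"slide": [-0.3, 0, 0], "turn": [0, 0, 0], "claw": 1}, {"slide": [-0.3, 0, 0], "turn": [0, 0, 0], "claw": 1}, {"slide": [-0.3, 0, 0], "turn": [0, 0, 0], "claw": 1}, {"slide": [0, 0, 0], "turn": [0, 0, 0], "claw": 1}, {"slide": [0, 0, 0], "turn": [0, 0, 0], "claw": 1}, {"slide": [0, 0, 0], "turn": [0, 0, 0], "claw": 1}]'

```text
clock: 17.8
position: [0.4612, -0.3207, 0.0275]
ee_rot: [-179.9, 2.9, 66.6]
wrist_force: [0.6, 0.4, -0.7]
width: 0.0187
grip_force: 59.2
```

```bash
python3 st.py
```

```text
t 17.8 face x 40.3 lat 0.4 h 7.0 F(axial,lat,n) [-0.67, 0.41, -0.68] rot err [-0.06  0.04  0.04]
```

Request:
play_rows --moves '[{"slide": [-0.3, 0, 0], "turn": [0, 0, 0], "claw": 1}, {"slide": [-0.3, 0, 0], "turn": [0, 0, 0], "claw": 1}, {"slide": [-0.3, 0, 0], "turn": [0, 0, 0], "claw": 1}, {"slide": [-0.3, 0, 0], "turn": [0, 0, 0], "claw": 1}, {"slide": [-0.3, 0, 0], "turn": [0, 0, 0], "claw": 1}, {"slide": [-0.3, 0, 0], "turn": [0, 0, 0], "claw": 1}, {"slide": [-0.3, 0, 0], "turn": [0, 0, 0], "claw": 1}, {"slide": [-0.3, 0, 0], "turn": [0, 0, 0], "claw": 1}, {"slide": [0, 0, 0], "turn": [0, 0, 0], "claw": 1}, {"slide": [0, 0, 0], "turn": [0, 0, 0], "claw": 1}]'

```text
clock: 18.63
position: [0.4602, -0.323, 0.0276]
ee_rot: [-179.9, 2.9, 66.6]
wrist_force: [0.7, 0.0, -0.6]
width: 0.0186
grip_force: 59.2
```

```bash
python3 st.py
```

```text
t 18.63 face x 42.8 lat 0.4 h 7.0 F(axial,lat,n) [-0.35, 0.68, -0.61] rot err [-0.06  0.05  0.03]
```

Request:
play_rows --moves '[{"slide": [-0.3, 0, 0], "turn": [0, 0, 0], "claw": 1}, {"slide": [-0.3, 0, 0], "turn": [0, 0, 0], "claw": 1}, {"slide": [-0.3, 0, 0], "turn": [0, 0, 0], "claw": 1}, {"slide": [-0.3, 0, 0], "turn": [0, 0, 0], "claw": 1}, {"slide": [-0.3, 0, 0], "turn": [0, 0, 0], "claw": 1}, {"slide": [-0.3, 0, 0], "turn": [0, 0, 0], "claw": 1}, {"slide": [-0.2, 0, 0], "turn": [0, 0, 0], "claw": 1}, {"slide": [0, 0, 0], "turn": [0, 0, 0], "claw": 1}, {"slide": [0, 0, 0], "turn": [0, 0, 0], "claw": 1}, {"slide": [0, 0, 0], "turn": [0, 0, 0], "claw": 1}]'

```text
clock: 19.47
position: [0.4594, -0.3247, 0.0277]
ee_rot: [-179.9, 2.9, 66.6]
wrist_force: [-0.5, 0.8, -0.3]
width: 0.0189
grip_force: 59.1
```

```bash
python3 st.py
```

```text
t 19.47 face x 44.7 lat 0.4 h 7.0 F(axial,lat,n) [-0.6, -0.75, -0.27] rot err [-0.06  0.05  0.04]
```

Request:
play_rows --moves '[{"slide": [-0.3, 0, 0], "turn": [0, 0, 0], "claw": 1}, {"slide": [-0.3, 0, 0], "turn": [0, 0, 0], "claw": 1}, {"slide": [-0.3, 0, 0], "turn": [0, 0, 0], "claw": 1}, {"slide": [-0.3, 0, 0], "turn": [0, 0, 0], "claw": 1}, {"slide": [-0.3, 0, 0], "turn": [0, 0, 0], "claw": 1}, {"slide": [-0.3, 0, 0], "turn": [0, 0, 0], "claw": 1}, {"slide": [-0.2, 0, 0], "turn": [0, 0, 0], "claw": 1}, {"slide": [0, 0, 0], "turn": [0, 0, 0], "claw": 1}, {"slide": [0, 0, 0], "turn": [0, 0, 0], "claw": 1}, {"slide": [0, 0, 0], "turn": [0, 0, 0], "claw": 1}]'

```text
clock: 20.3
position: [0.4586, -0.3266, 0.0278]
ee_rot: [-179.9, 2.9, 66.6]
wrist_force: [-0.1, 0.5, 0.5]
width: 0.0186
grip_force: 59.1
```

```bash
python3 st.py
```

```text
t 20.3 face x 46.8 lat 0.4 h 6.9 F(axial,lat,n) [-0.35, -0.31, 0.5] rot err [-0.07  0.05  0.04]
```

Request:
play_rows --moves '[{"slide": [-0.3, 0, 0], "turn": [0, 0, 0], "claw": 1}, {"slide": [-0.3, 0, 0], "turn": [0, 0, 0], "claw": 1}, {"slide": [-0.3, 0, 0], "turn": [0, 0, 0], "claw": 1}, {"slide": [-0.3, 0, 0], "turn": [0, 0, 0], "claw": 1}, {"slide": [-0.3, 0, 0], "turn": [0, 0, 0], "claw": 1}, {"slide": [-0.3, 0, 0], "turn": [0, 0, 0], "claw": 1}, {"slide": [-0.2, 0, 0], "turn": [0, 0, 0], "claw": 1}, {"slide": [0, 0, 0], "turn": [0, 0, 0], "claw": 1}, {"slide": [0, 0, 0], "turn": [0, 0, 0], "claw": 1}, {"slide": [0, 0, 0], "turn": [0, 0, 0], "claw": 1}]'

```text
clock: 21.13
position: [0.4579, -0.3284, 0.0279]
ee_rot: [-179.9, 2.9, 66.6]
wrist_force: [0.7, 0.8, 0.2]
width: 0.019
grip_force: 59.1
```

```bash
python3 st.py; python3 - <<'E'
from h import *
from bench import vision
d=vision.snapshot("top"); np.savez("top4.npz",**d)
cv2.imwrite("pics/c2.png",cv2.resize(d["frame"][:,:,::-1][125:215,270:390],(800,600),interpolation=cv2.INTER_CUBIC))
E
```

```text
t 21.13 face x 48.7 lat 0.5 h 7.0 F(axial,lat,n) [-1.03, 0.34, 0.3] rot err [-0.06  0.03  0.04]
```

View pics/c2.png

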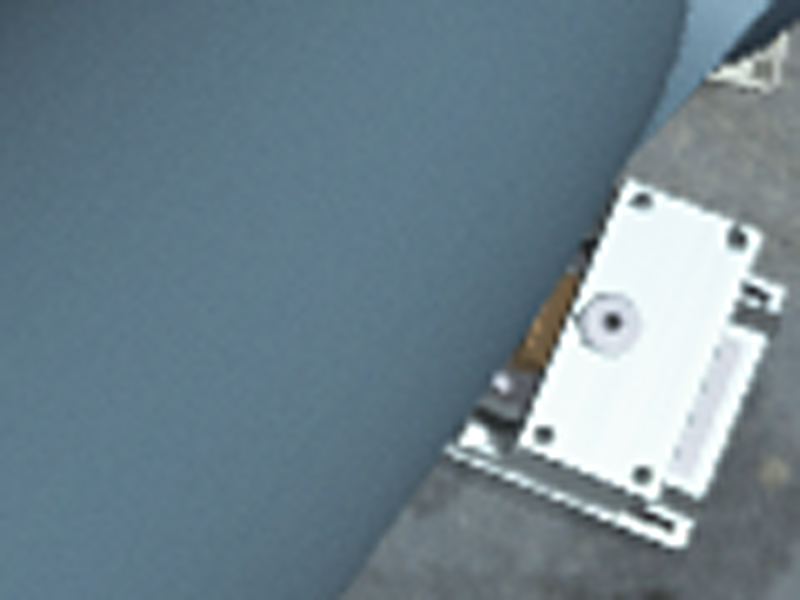

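Request:
play_rows --moves '[{"slide": [-0.3, 0, 0], "turn": [0, 0, 0], "claw": 1}, {"slide": [-0.3, 0, 0], "turn": [0, 0, 0], "claw": 1}, {"slide": [-0.3, 0, 0], "turn": [0, 0, 0], "claw": 1}, {"slide": [-0.3, 0, 0], "turn": [0, 0, 0], "claw": 1}, {"slide": [-0.3, 0, 0], "turn": [0, 0, 0], "claw": 1}, {"slide": [-0.3, 0, 0], "turn": [0, 0, 0], "claw": 1}, {"slide": [-0.2, 0, 0], "turn": [0, 0, 0], "claw": 1}, {"slide": [0, 0, 0], "turn": [0, 0, 0], "claw": 1}, {"slide": [0, 0, 0], "turn": [0, 0, 0], "claw": 1}, {"slide": [0, 0, 0], "turn": [0, 0, 0], "claw": 1}]'

```text
clock: 22.02
position: [0.4571, -0.3302, 0.028]
ee_rot: [-179.9, 2.9, 66.6]
wrist_force: [-0.7, -0.6, -1.1]
width: 0.019
grip_force: 59.1
```

```bash
python3 st.py
```

```text
t 22.02 face x 50.7 lat 0.4 h 7.0 F(axial,lat,n) [0.77, -0.44, -1.09] rot err [-0.06  0.03  0.04]
```

Request:
play_rows --moves '[{"slide": [-0.3, 0, 0], "turn": [0, 0, 0], "claw": 1}, {"slide": [-0.3, 0, 0], "turn": [0, 0, 0], "claw": 1}, {"slide": [-0.3, 0, 0], "turn": [0, 0, 0], "claw": 1}, {"slide": [-0.3, 0, 0], "turn": [0, 0, 0], "claw": 1}, {"slide": [-0.3, 0, 0], "turn": [0, 0, 0], "claw": 1}, {"slide": [0, 0, 0], "turn": [0, 0, 0], "claw": 1}, {"slide": [0, 0, 0], "turn": [0, 0, 0], "claw": 1}, {"slide": [0, 0, 0], "turn": [0, 0, 0], "claw": 1}, {"slide": [0, 0, 0], "turn": [0, 0, 0], "claw": 1}, {"slide": [0, 0, 0], "turn": [0, 0, 0], "claw": 1}]'

```text
clock: 22.85
position: [0.4567, -0.3308, 0.0281]
ee_rot: [-179.9, 2.8, 66.7]
wrist_force: [0.6, 5.4, 0.9]
width: 0.019
grip_force: 59.3
```

```bash
python3 st.py
```

```text
t 22.85 face x 51.4 lat 0.3 h 7.0 F(axial,lat,n) [-5.17, -1.61, 1.2] rot err [-0.07 -0.05  0.07]
```

Request:
play_rows --moves '[{"slide": [-0.3, 0, 0], "turn": [0, 0, 0], "claw": 1}, {"slide": [-0.3, 0, 0], "turn": [0, 0, 0], "claw": 1}, {"slide": [-0.3, 0, 0], "turn": [0, 0, 0], "claw": 1}, {"slide": [-0.2, 0, 0], "turn": [0, 0, 0], "claw": 1}, {"slide": [0, 0, 0], "turn": [0, 0, 0], "claw": 1}, {"slide": [0, 0, 0], "turn": [0, 0, 0], "claw": 1}, {"slide": [0, 0, 0], "turn": [0, 0, 0], "claw": 1}, {"slide": [0, 0, 0], "turn": [0, 0, 0], "claw": 1}, {"slide": [0, 0, 0], "turn": [0, 0, 0], "claw": 1}, {"slide": [0, 0, 0], "turn": [0, 0, 0], "claw": 1}]'

```text
clock: 23.68
position: [0.4565, -0.3311, 0.0281]
ee_rot: [-179.9, 2.7, 66.7]
wrist_force: [2.4, 5.9, 1.5]
width: 0.0185
grip_force: 59.4
```

```bash
python3 st.py
```

```text
t 23.68 face x 51.8 lat 0.2 h 7.0 F(axial,lat,n) [-6.25, -0.13, 1.8] rot err [-0.06 -0.13  0.09]
```

Request:
play_rows --moves '[{"slide": [-0.3, 0, 0], "turn": [0, 0, 0], "claw": 1}, {"slide": [-0.3, 0, 0], "turn": [0, 0, 0], "claw": 1}, {"slide": [-0.2, 0, 0], "turn": [0, 0, 0], "claw": 1}, {"slide": [-0.2, 0, 0], "turn": [0, 0, 0], "claw": 1}, {"slide": [0, 0, 0], "turn": [0, 0, 0], "claw": 1}, {"slide": [0, 0, 0], "turn": [0, 0, 0], "claw": 1}, {"slide": [0, 0, 0], "turn": [0, 0, 0], "claw": 1}, {"slide": [0, 0, 0], "turn": [0, 0, 0], "claw": 1}, {"slide": [0, 0, 0], "turn": [0, 0, 0], "claw": 1}, {"slide": [0, 0, 0], "turn": [0, 0, 0], "claw": 1}]'

```text
clock: 24.52
position: [0.4563, -0.3314, 0.0281]
ee_rot: [-179.9, 2.7, 66.7]
wrist_force: [3.6, 8.1, 1.6]
width: 0.0188
grip_force: 59.5
```

```bash
python3 st.py
```

```text
t 24.52 face x 52.1 lat 0.2 h 7.0 F(axial,lat,n) [-8.78, 0.12, 2.02] rot err [-0.06 -0.21  0.12]
```

Request:
play_rows --moves '[{"slide": [0.5, 0, 0], "turn": [0, 0, 0], "claw": 1}, {"slide": [0.5, 0, 0], "turn": [0, 0, 0], "claw": 1}, {"slide": [0.7, 0, 0], "turn": [0, 0, 0], "claw": 1}, {"slide": [1, 0, 0], "turn": [0, 0, 0], "claw": 1}, {"slide": [1, 0, 0], "turn": [0, 0, 0], "claw": 1}, {"slide": [1.5, 0, 0], "turn": [0, 0, 0], "claw": 1}, {"slide": [2, 0, 0], "turn": [0, 0, 0], "claw": 1}, {"slide": [3, 0, 0], "turn": [0, 0, 0], "claw": 1}, {"slide": [3, 0, 0], "turn": [0, 0, 0], "claw": 1}, {"slide": [3, 0, 0], "turn": [0, 0, 0], "claw": 1}]'

```text
clock: 25.35
position: [0.4621, -0.3184, 0.0273]
ee_rot: [-179.9, 2.9, 66.6]
wrist_force: [-0.5, -0.8, -0.9]
width: 0.0189
grip_force: 59.0
```

Request:
play_rows --moves '[{"slide": [5, 0, 0], "turn": [0, 0, 0], "claw": 1}, {"slide": [7, 0, 0], "turn": [0, 0, 0], "claw": 1}, {"slide": [8, 0, 0], "turn": [0, 0, 0], "claw": 1}, {"slide": [8, 0, 0], "turn": [0, 0, 0], "claw": 1}, {"slide": [8, 0, 0], "turn": [0, 0, 0], "claw": 1}, {"slide": [8, 0, 0], "turn": [0, 0, 0], "claw": 1}, {"slide": [8, 0, 0], "turn": [0, 0, 0], "claw": 1}, {"slide": [8, 0, 0], "turn": [0, 0, 0], "claw": 1}, {"slide": [5, 0, 0], "turn": [0, 0, 0], "claw": 1}, {"slide": [3, 0, 0], "turn": [0, 0, 0], "claw": 1}]'

```text
clock: 26.18
position: [0.4893, -0.2553, 0.0239]
ee_rot: [-179.9, 2.9, 66.7]
wrist_force: [0.2, -0.7, -0.6]
width: 0.019
grip_force: 59.0
```

```bash
python3 st.py; python3 - <<'E'
from h import *
from bench import vision
d=vision.snapshot("top"); np.savez("top5.npz",**d)
e=vision.snapshot("scene"); np.savez("scene5.npz",**e)
u=proj(e,np.r_[O+.04*ax,.05])[0].astype(int); print(u)
a=cv2.resize(d["frame"][:,:,::-1][125:215,290:380],(400,400),interpolation=cv2.INTER_CUBIC)
b=cv2.resize(e["frame"][:,:,::-1][u[1]-35:u[1]+35,u[0]-35:u[0]+35],(400,400),interpolation=cv2.INTER_CUBIC)
cv2.imwrite("pics/c3.png",np.hstack([a,b]))
E
```

```text
t 26.18 face x -31.0 lat 0.2 h 6.9 F(axial,lat,n) [0.49, 0.45, -0.59] rot err [-0.07  0.02  0.09]
[309 167]
```

View pics/c3.png

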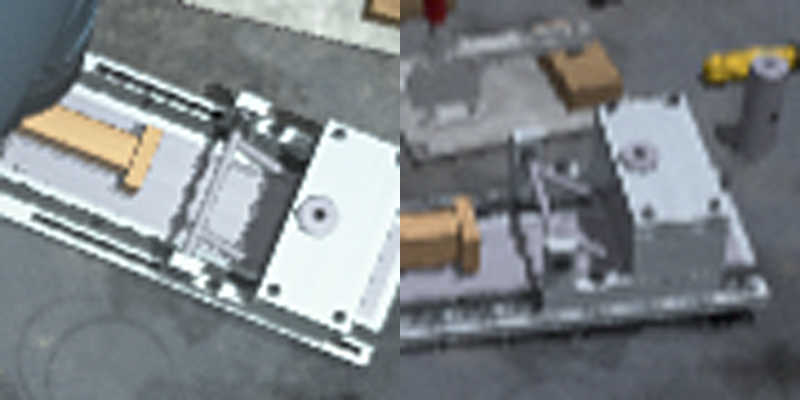

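Request:
play_rows --moves '[{"slide": [4, 0, 0], "turn": [0, 0, 0], "claw": 1}, {"slide": [8, 0, 0], "turn": [0, 0, 0], "claw": 1}, {"slide": [12, 0, 0], "turn": [0, 0, 0], "claw": 1}, {"slide": [14, 0, 0], "turn": [0, 0, 0], "claw": 1}, {"slide": [14, 0, 0], "turn": [0, 0, 0], "claw": 1}, {"slide": [14, 0, 0], "turn": [0, 0, 0], "claw": 1}, {"slide": [14, 0, 0], "turn": [0, 0, 0], "claw": 1}, {"slide": [12, 0, 0], "turn": [0, 0, 0], "claw": 1}, {"slide": [8, 0, 0], "turn": [0, 0, 0], "claw": 1}, {"slide": [4, 0, 0], "turn": [0, 0, 0], "claw": 1}]'

```text
clock: 27.12
position: [0.5306, -0.1594, 0.0186]
ee_rot: [-179.9, 2.9, 66.7]
wrist_force: [0.6, -0.0, -0.6]
width: 0.019
grip_force: 59.0
```

Request:
play_rows --moves '[{"slide": [0, 0, 0], "turn": [0, 0, 0], "claw": 1}, {"slide": [0, 0, -5], "turn": [0, 0, 0], "claw": 1}, {"slide": [0, 0, -10], "turn": [0, 0, 0], "claw": 1}, {"slide": [0, 0, -15], "turn": [0, 0, 0], "claw": 1}, {"slide": [0, 0, -15], "turn": [0, 0, 0], "claw": 1}, {"slide": [0, 0, -15], "turn": [0, 0, 0], "claw": 1}, {"slide": [0, 0, -15], "turn": [0, 0, 0], "claw": 1}, {"slide": [0, 0, -10], "turn": [0, 0, 0], "claw": 1}, {"slide": [0, 0, -5], "turn": [0, 0, 0], "claw": 1}, {"slide": [0, 0, 0], "turn": [0, 0, 0], "claw": 1}]'

```text
clock: 27.95
position: [0.5331, -0.1575, 0.1103]
ee_rot: [179.9, 2.9, 66.6]
wrist_force: [-0.3, -0.1, -0.8]
width: 0.0189
grip_force: 59.0
```

```bash
python3 st.py; python3 - <<'E'
from h import *
plan([.4378,.0399,.06],down(111.05),10)
from bench import vision
d=vision.snapshot("top")["frame"].astype(int); a=load("top2")["frame"].astype(int); b=load("top3")["frame"].astype(int)
r=np.s_[153:186,330:362]; print("pawl region mean|diff| now-before",abs(d[r]-a[r]).mean(),"before-before",abs(b[r]-a[r]).mean()); D=abs(d[r]-a[r]).sum(2); print("max",D.max(),(D>60).sum())
r=np.s_[140:170,290:315]; print("old roller region",abs(d[r]-a[r]).mean())
E
```

```text
t 27.95 face x -133.7 lat 1.6 h 98.6 F(axial,lat,n) [0.15, -0.23, -0.79] rot err [ 0.11  0.02 -0.  ]
slide [19.76, -10.92, 4.51] turn [-0.102, 0.278, -4.444] n 10
pawl region mean|diff| now-before 3.2525252525252526 before-before 1.9002525252525253
max 97 5
old roller region 21.197333333333333
```

Request:
play_rows --moves '[{"slide": [19.8, -10.9, 1], "turn": [-0.1, 0.28, -4.44], "claw": 1}, {"slide": [19.8, -10.9, 1], "turn": [-0.1, 0.28, -4.44], "claw": 1}, {"slide": [19.8, -10.9, 1], "turn": [-0.1, 0.28, -4.44], "claw": 1}, {"slide": [19.8, -10.9, 1], "turn": [-0.1, 0.28, -4.44], "claw": 1}, {"slide": [19.8, -10.9, 1], "turn": [-0.1, 0.28, -4.44], "claw": 1}, {"slide": [19.8, -10.9, 1], "turn": [-0.1, 0.28, -4.44], "claw": 1}, {"slide": [19.8, -10.9, 1], "turn": [-0.1, 0.28, -4.44], "claw": 1}, {"slide": [19.8, -10.9, 1], "turn": [-0.1, 0.28, -4.44], "claw": 1}, {"slide": [19.8, -10.9, 1], "turn": [-0.1, 0.28, -4.44], "claw": 1}, {"slide": [19.8, -10.9, 1], "turn": [-0.1, 0.28, -4.44], "claw": 1}]'

```text
clock: 28.83
position: [0.4357, 0.0429, 0.0928]
ee_rot: [-179.8, -0.2, 111.3]
wrist_force: [0.6, 0.0, -0.8]
width: 0.019
grip_force: 59.0
```

Request:
play_rows --moves '[{"slide": [0, 0, 5], "turn": [0, 0, 0], "claw": 1}, {"slide": [0, 0, 10], "turn": [0, 0, 0], "claw": 1}, {"slide": [0, 0, 10], "turn": [0, 0, 0], "claw": 1}, {"slide": [0, 0, 10], "turn": [0, 0, 0], "claw": 1}, {"slide": [0, 0, 10], "turn": [0, 0, 0], "claw": 1}, {"slide": [0, 0, 5], "turn": [0, 0, 0], "claw": 1}, {"slide": [0, 0, 0], "turn": [0, 0, 0], "claw": 1}, {"slide": [0, 0, 0], "turn": [0, 0, 0], "claw": 1}, {"slide": [0, 0, 0], "turn": [0, 0, 0], "claw": 1}, {"slide": [0, 0, 0], "turn": [0, 0, 0], "claw": 1}]'

```text
clock: 29.67
position: [0.4377, 0.042, 0.0444]
ee_rot: [-179.9, -0.1, 111.0]
wrist_force: [-0.1, -0.3, -0.5]
width: 0.0188
grip_force: 59.0
```

```bash
python3 - <<'E'
from h import *
p,R,s=pose(); print(p,s["ee_rot"])
plan([.4378,.0399,.0035],down(111.05),10)
E
```

```text
[0.43767553 0.04198236 0.04435892] [-1.79924099e+02 -1.13124989e-01  1.11036572e+02]
slide [-0.2, -0.06, 4.09] turn [-0.008, -0.011, -0.001] n 10
```

Request:
play_rows --moves '[{"slide": [0, 0, 8], "turn": [0, 0, 0], "claw": 1}, {"slide": [0, 0, 9], "turn": [0, 0, 0], "claw": 1}, {"slide": [0, 0, 9], "turn": [0, 0, 0], "claw": 1}, {"slide": [0, 0, 7], "turn": [0, 0, 0], "claw": 1}, {"slide": [0, 0, 4], "turn": [0, 0, 0], "claw": 1}, {"slide": [0, 0, 2.5], "turn": [0, 0, 0], "claw": 1}, {"slide": [0, 0, 1.5], "turn": [0, 0, 0], "claw": 1}, {"slide": [0, 0, 0], "turn": [0, 0, 0], "claw": 1}, {"slide": [0, 0, 0], "turn": [0, 0, 0], "claw": 1}, {"slide": [0, 0, 0], "turn": [0, 0, 0], "claw": 1}]'

```text
clock: 30.5
position: [0.437, 0.0421, 0.003]
ee_rot: [-179.9, -0.1, 111.0]
wrist_force: [-1.3, 0.5, 1.3]
width: 0.0192
grip_force: 59.2
```

Request:
play_rows --moves '[{"slide": [0, 0, 0], "turn": [0, 0, 0], "claw": 0.7}, {"slide": [0, 0, 0], "turn": [0, 0, 0], "claw": 0.6}, {"slide": [0, 0, 0], "turn": [0, 0, 0], "claw": 0.5}, {"slide": [0, 0, 0], "turn": [0, 0, 0], "claw": 0.5}, {"slide": [0, 0, 0], "turn": [0, 0, 0], "claw": 0.5}, {"slide": [0, 0, -4], "turn": [0, 0, 0], "claw": 0.5}, {"slide": [0, 0, -8], "turn": [0, 0, 0], "claw": 0.5}, {"slide": [0, 0, -10], "turn": [0, 0, 0], "claw": 0.5}, {"slide": [0, 0, -10], "turn": [0, 0, 0], "claw": 0.5}, {"slide": [0, 0, -10], "turn": [0, 0, 0], "claw": 0.5}]'

```text
clock: 31.33
position: [0.4372, 0.0421, 0.046]
ee_rot: [-179.9, -0.1, 111.0]
wrist_force: [0.0, 0.5, -0.6]
width: 0.0425
grip_force: 0.0
```

Request:
play_rows --moves '[{"slide": [0, 0, -15], "turn": [0, 0, 0], "claw": 0.5}, {"slide": [0, 0, -15], "turn": [0, 0, 0], "claw": 0.5}, {"slide": [0, 0, -15], "turn": [0, 0, 0], "claw": 0.5}, {"slide": [0, 0, -15], "turn": [0, 0, 0], "claw": 0.5}, {"slide": [0, 0, -15], "turn": [0, 0, 0], "claw": 0.5}, {"slide": [0, 0, -10], "turn": [0, 0, 0], "claw": 0.5}, {"slide": [0, 0, -5], "turn": [0, 0, 0], "claw": 0.5}, {"slide": [0, 0, 0], "turn": [0, 0, 0], "claw": 0.5}, {"slide": [0, 0, 0], "turn": [0, 0, 0], "claw": 0.5}, {"slide": [0, 0, 0], "turn": [0, 0, 0], "claw": 0.5}]'

```text
clock: 32.17
position: [0.4367, 0.042, 0.1343]
ee_rot: [-179.8, -0.2, 111.0]
wrist_force: [0.3, -0.1, -0.0]
width: 0.0427
grip_force: 0.0
```

```bash
python3 - <<'E'
from h import *
from bench import vision
p,R,s=pose(); print(p,s["clock"],s["width"])
d=vision.snapshot("top"); cv2.imwrite("pics/end.png",cv2.resize(d["frame"][:,:,::-1][100:220,130:390],(780,360),interpolation=cv2.INTER_CUBIC))
E
```

```text
[0.4367237  0.04197622 0.13431144] 32.1667 0.04270459982026223
```

View pics/end.png

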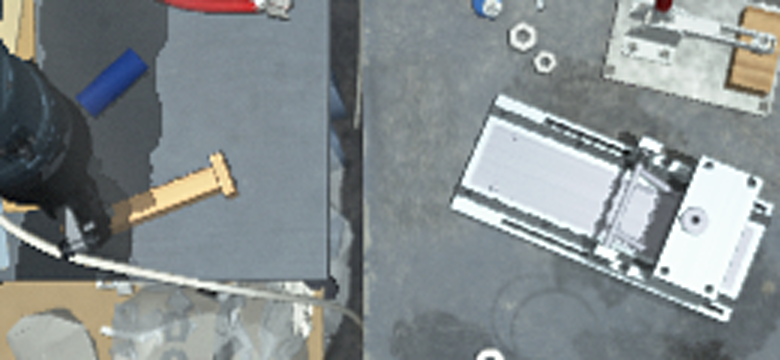

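The end picture shows the pusher lying flat on the left bench, head at about (225,175). The track is empty, with the roller out of sight under the bush plate at about (700,220) and the pawl rods as they were before the push.

```bash
python3 -c "
from bench import job
print(job.sign_off())"
```

```text
the job is handed in; nothing more can be done
None
```

The job is handed in at about 32 s: the roller stayed under the bush when I drew the pusher back (pawl rods back where they started; highest wrist reading along the track about 9 N), and the pusher lies flat on the left bench. The verdict itself was not shown.

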